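# Pack out the gap beside the controller module

## Task

The controller module in the assembly fixture must not shift, so take up the gap between it and the grey end stop: stand blue spacer plates upright in the gap, one at a time and square to the stop, each resting right down on the fixture's base, until it is snug and another would not go in. The thick orange plate is not for this job; leave the spare blue plate standing where it is.

Things in the scene. Friction and masses are not known exactly. Their poses are not given: they have to be found in the camera images.
- fixture: Fixed to the desk: aluminium base 84 (x) by 190 (y) by 6 mm. On it along y: grey end stop -92 to -70 mm, open gap -70 to -22, black module with green board -22 to 68, second grey stop. Stop and module: 40 and 44 wide in x, tops 40 mm above the desk (board parts 50), bevelled 5 mm at the gap. Two blue spacers, length along x, fit with 4 mm to spare (centres y = -34 and -58). Origin: centre of underside, z up
- blue_a: Blue painted metal spacer plate standing on edge on the desk: 56 mm long (its x axis), 22 thick (y), 50 tall, 0.10 to 0.15 kg; long edges bevelled 5 mm, top and bottom. Origin: centre of underside, z up. Gripped from above by its two end faces (56 mm apart), it fits past the narrower stop and module. One of three alike; any will do.
- blue_b: Blue painted metal spacer plate standing on edge on the desk: 56 mm long (its x axis), 22 thick (y), 50 tall, 0.10 to 0.15 kg; long edges bevelled 5 mm, top and bottom. Origin: centre of underside, z up. Gripped from above by its two end faces (56 mm apart), it fits past the narrower stop and module. One of three alike; any will do.
- blue_c: Blue painted metal spacer plate standing on edge on the desk: 56 mm long (its x axis), 22 thick (y), 50 tall, 0.10 to 0.15 kg; long edges bevelled 5 mm, top and bottom. Origin: centre of underside, z up. Gripped from above by its two end faces (56 mm apart), it fits past the narrower stop and module. One of three alike; any will do.
There are look-alikes about, which are no part of the job. What is shaped like the blue_b but pink or white is not meant. What is shaped like the blue_a but green is not meant.

How it is judged (in metres and radians):
On the way, in this order (a step that is already met when the one before it is completed fails the run):
1. a first blue spacer stands in the gap, down on the base (((x of blue_a in the frame of fixture between -0.015 and 0.015 m and y of blue_a in the frame of fixture between -0.063 and -0.029 m and z of blue_a in the frame of fixture below 0.012 m and angle between blue_a's own z axis and vertical below 0.18 rad and angle between the x axis of blue_a and the x axis of fixture, either way round below 0.18 rad) or (x of blue_b in the frame of fixture between -0.015 and 0.015 m and y of blue_b in the frame of fixture between -0.063 and -0.029 m and z of blue_b in the frame of fixture below 0.012 m and angle between blue_b's own z axis and vertical below 0.18 rad and angle between the x axis of blue_b and the x axis of fixture, either way round below 0.18 rad) or (x of blue_c in the frame of fixture between -0.015 and 0.015 m and y of blue_c in the frame of fixture between -0.063 and -0.029 m and z of blue_c in the frame of fixture below 0.012 m and angle between blue_c's own z axis and vertical below 0.18 rad and angle between the x axis of blue_c and the x axis of fixture, either way round below 0.18 rad))), for 0.2 s.
2. a second blue spacer stands beside it in the gap, down on the base ((((x of blue_a in the frame of fixture between -0.015 and 0.015 m and y of blue_a in the frame of fixture between -0.063 and -0.029 m and z of blue_a in the frame of fixture below 0.012 m and angle between blue_a's own z axis and vertical below 0.18 rad and angle between the x axis of blue_a and the x axis of fixture, either way round below 0.18 rad) and (x of blue_b in the frame of fixture between -0.015 and 0.015 m and y of blue_b in the frame of fixture between -0.063 and -0.029 m and z of blue_b in the frame of fixture below 0.012 m and angle between blue_b's own z axis and vertical below 0.18 rad and angle between the x axis of blue_b and the x axis of fixture, either way round below 0.18 rad)) or ((x of blue_a in the frame of fixture between -0.015 and 0.015 m and y of blue_a in the frame of fixture between -0.063 and -0.029 m and z of blue_a in the frame of fixture below 0.012 m and angle between blue_a's own z axis and vertical below 0.18 rad and angle between the x axis of blue_a and the x axis of fixture, either way round below 0.18 rad) and (x of blue_c in the frame of fixture between -0.015 and 0.015 m and y of blue_c in the frame of fixture between -0.063 and -0.029 m and z of blue_c in the frame of fixture below 0.012 m and angle between blue_c's own z axis and vertical below 0.18 rad and angle between the x axis of blue_c and the x axis of fixture, either way round below 0.18 rad)) or ((x of blue_b in the frame of fixture between -0.015 and 0.015 m and y of blue_b in the frame of fixture between -0.063 and -0.029 m and z of blue_b in the frame of fixture below 0.012 m and angle between blue_b's own z axis and vertical below 0.18 rad and angle between the x axis of blue_b and the x axis of fixture, either way round below 0.18 rad) and (x of blue_c in the frame of fixture between -0.015 and 0.015 m and y of blue_c in the frame of fixture between -0.063 and -0.029 m and z of blue_c in the frame of fixture below 0.012 m and angle between blue_c's own z axis and vertical below 0.18 rad and angle between the x axis of blue_c and the x axis of fixture, either way round below 0.18 rad)))), for 0.2 s.
At the end, for the whole second after the job is handed in: Two blue spacers stand at rest side by side in the gap: within 6 mm of the base plate, within 15 mm of centre along the open direction, upright and square within 10 degrees. The third blue spacer stands upright within 30 mm of its start ((((x of blue_a in the frame of fixture between -0.015 and 0.015 m and y of blue_a in the frame of fixture between -0.063 and -0.029 m and z of blue_a in the frame of fixture below 0.012 m and angle between blue_a's own z axis and vertical below 0.18 rad and angle between the x axis of blue_a and the x axis of fixture, either way round below 0.18 rad) and (x of blue_b in the frame of fixture between -0.015 and 0.015 m and y of blue_b in the frame of fixture between -0.063 and -0.029 m and z of blue_b in the frame of fixture below 0.012 m and angle between blue_b's own z axis and vertical below 0.18 rad and angle between the x axis of blue_b and the x axis of fixture, either way round below 0.18 rad) and linear speed of each of blue_a, blue_b below 0.02 m/s and distance of blue_c from where it was at the start of the episode below 0.03 m and angle between blue_c's own z axis and vertical below 0.18 rad) or ((x of blue_a in the frame of fixture between -0.015 and 0.015 m and y of blue_a in the frame of fixture between -0.063 and -0.029 m and z of blue_a in the frame of fixture below 0.012 m and angle between blue_a's own z axis and vertical below 0.18 rad and angle between the x axis of blue_a and the x axis of fixture, either way round below 0.18 rad) and (x of blue_c in the frame of fixture between -0.015 and 0.015 m and y of blue_c in the frame of fixture between -0.063 and -0.029 m and z of blue_c in the frame of fixture below 0.012 m and angle between blue_c's own z axis and vertical below 0.18 rad and angle between the x axis of blue_c and the x axis of fixture, either way round below 0.18 rad) and linear speed of each of blue_a, blue_c below 0.02 m/s and distance of blue_b from where it was at the start of the episode below 0.03 m and angle between blue_b's own z axis and vertical below 0.18 rad) or ((x of blue_b in the frame of fixture between -0.015 and 0.015 m and y of blue_b in the frame of fixture between -0.063 and -0.029 m and z of blue_b in the frame of fixture below 0.012 m and angle between blue_b's own z axis and vertical below 0.18 rad and angle between the x axis of blue_b and the x axis of fixture, either way round below 0.18 rad) and (x of blue_c in the frame of fixture between -0.015 and 0.015 m and y of blue_c in the frame of fixture between -0.063 and -0.029 m and z of blue_c in the frame of fixture below 0.012 m and angle between blue_c's own z axis and vertical below 0.18 rad and angle between the x axis of blue_c and the x axis of fixture, either way round below 0.18 rad) and linear speed of each of blue_b, blue_c below 0.02 m/s and distance of blue_a from where it was at the start of the episode below 0.03 m and angle between blue_a's own z axis and vertical below 0.18 rad))); the robot touches nothing.
It also fails if it takes over 58 s, if anything falls off the work surface, if the arm or the gripper's body presses on something with over 40 N, if the wrist force passes 120 N, or if a joint passes its speed limit or range.

## Robot

A 6-joint arm with a two-finger parallel gripper is mounted at the origin on the work surface. World frame = base frame: x ahead of the robot, y to its left, z up, the work surface at z = 0. Lengths are in m, angles in degrees, forces in N, time in s.
With the tool pointing down it reaches from about 0.25 to 0.725 m from the base axis. Payload 9.7 kg.
Tool frame: the origin (TCP) lies at the very end of the fingers, on their centre line; the grasp point (between the pads) lies grasp_offset behind it (grasp_offset is the distance from the TCP to the grasp point, in m); z points along the fingers, y is the line along which they close (so a half turn about z gives the same grasp; the last joint's range is limited). The gripper opens to 85 mm and grips with 20 to 120 N. Pads are 22 mm wide; open, the fingers measure 114 mm over their backs; the gripper's body (76 mm by 85 mm) begins 54 mm behind the grasp point. The pads swing forward as they close: fully open they stand 13 mm farther back than shut.
Start: joints at [-76.031, 4.979, 10.078, 95.1, 0, 90], TCP at [0.133, -0.534, 0.197] pointing down, gripper open.
Joint ranges: [-179.16, 179.16], [-48.56, 103.87], [-65.8, 70.77], [-126.05, 130.52], [-82.76, 87.17], [-180, 180]. Speed limits (degrees/s): [127.2, 127.2, 147.25, 180, 180, 180].

## Interface

Orientations are given as [roll, pitch, yaw] about the fixed x, y, z axes, in that order (R = Rz(yaw) Ry(pitch) Rx(roll)).
In Python, from workcell import get_obs, camera, calibration, job_done, recognise, cut_out, mark_of, grasp_offset gives the robot as it stands.
- The arm moves only by the tool servo_tool, never from a script. Its argument "moves" is a list of rows, each a list of 3 entries, a list of its own where there are three numbers: the turn, a rotation vector about the tool's x, y, z in degrees, then the shift along the tool's x, y, z in m, then the opening in per cent of the stroke, from 0 (shut) to 100 (fully open). In form: [[[ax, ay, az], [x, y, z], claw], ...]. A call has 1 to 12 rows; each row shifts and turns the commanded pose from where the row before left it, along the tool's axes as they then stand; what a row does not reach is not made up. A row lasts 1/10 s, in which the tool goes at most 50 mm and 8.59 degrees, less where a joint would pass 70% of its speed; a pose out of reach is approached as far as the arm can. A call is refused whole if a number of a shift passes 0.05 or a number of a turn 8.59, either way. A call with a gripper value outside its range is refused whole. The fingers move at their own pace and stop on an object; "force" is the grip in N (left out, the last holds). Time passes only in rows, so rows that do not move let the fingers close. It gives the time, the measured TCP pose, the force, the opening and the grip force at its end, in the units of the state.
- get_obs(): the state, without advancing time (a new reading comes with each control period).
- camera(name): name is "side" or "top"; returns (picture, depth): 384x512x3 uint8, red, green, blue; 384x512 float32, m along the optical axis (not along the pixel's ray), 0 where there is no reading.
- calibration(name): a dict with "camera_matrix" (3x3 intrinsics, pixels), "dist" ([k1, k2, p1, p2, k3] as OpenCV has them; the pictures are not rectified), "R" (3x3) and "t" (3): a world point X has camera coordinates R X + t. Camera axes: x right, y down, z forward; pixel columns grow to the right and rows downward; lengths in m; the calibration is good to about 2 mm. A picture is of the moment at which its call begins. calibration takes no time and is no camera call.
- job_done(): hands the job in; it is judged then, once.
Trained networks look in the newest picture that a camera, given by its name, has taken for a name from the list of things; names that differ only in an ending like _2 or _b are one class to them, and where a whole thing is asked for, a point or a joint stands for the part that bears it (a point fixed in the world has none). Each returns a list of dicts, best first, with "score" (0 to 1); they miss things now and then, are a little off and sometimes report something else, mostly with a low value. They report only what shows in the picture. A call takes as long as a camera call. They do not tell look-alikes from the thing itself.
- recognise(name, camera): "xyz" ([x, y, z] in m, in the coordinates of the camera as it stood for that picture, good to about 4 mm: the middle of the surface that is visible of it).
- cut_out(name, camera): "mask" (384x512 bool, what is visible of it).
- mark_of(name, camera): "xyz" ([x, y, z] in m, in the coordinates of the camera as it stood for that picture, good to about 4 mm: a listed point, or the origin of a listed thing).
The state is a dict: "time": time; "q": joint angles; "qd": joint speeds; "joint_efforts": joint torques, N m; "ee_pos": TCP position; "tcp_rot": TCP orientation; "wrist_force": force on the tool from outside, world axes, zero at the start; "torque": the same for the moment, N m; "opening": finger opening in m; "grasp_force": force on a finger pad.
Only numpy, scipy, OpenCV 4.12 (cv2) and the standard library are available. Lean on these libraries where they do the work, as an engineer would, in place of code of your own. Each camera call takes 0.05 s, during which the arm holds its last target. There are 200 camera calls.

## Working session

There is one attempt and no reset: what is moved stays moved. The work goes in short steps, Python scripts to look and compute and a tool call to move; the robot and the scene stay as the last step left them, time stands still between calls to the robot, and variables do not carry over. Pictures are saved under pics/ and viewed, at most 10 in all, crops included, and the job is handed in when it is done.

Besides the shell and the picture viewer there is one more tool, called by a JSON object that holds its "name" and its "arguments", one argument or row to a line. servo_tool: Moves the arm, as the interface text tells. Its arguments: {"type":"object","properties":{"moves":{"type":"array"},"force":{"type":"number"}},"required":["moves"]}

```bash
mkdir -p pics; python3 - <<'E'
from workcell import *
import cv2,numpy as np
for n in("top","side"):
    p,d=camera(n); np.savez(n+"0.npz",p=p,d=d); cv2.imwrite(f"pics/{n}0.png",p[:,:,::-1])
    c=calibration(n); print(n,c)
    for k in("fixture","blue_a"):
        for r in mark_of(k,n): print(k,round(r["score"],2),np.round(c["R"].T@(np.array(r["xyz"])-c["t"]),3))
print(grasp_offset if not callable(grasp_offset) else grasp_offset(),get_obs())
E
```

```text
top {'camera_matrix': array([[456.18663402,   0.        , 258.34654074],
       [  0.        , 456.18663402, 189.60271788],
       [  0.        ,   0.        ,   1.        ]]), 'dist': array([-0.11028126,  0.        ,  0.        ,  0.        ,  0.        ]), 'R': array([[-0.02879383, -0.99956638,  0.00616121],
       [-0.98345167,  0.02722559, -0.17911334],
       [ 0.17886793, -0.01121661, -0.98380915]]), 't': array([-0.05754015,  0.51805732,  0.77400089])}
fixture 0.97 [0.522 0.153 0.001]
blue_a 0.96 [ 0.452 -0.226  0.004]
blue_a 0.89 [ 0.423 -0.314  0.001]
blue_a 0.82 [ 0.472 -0.074  0.002]
blue_a 0.63 [ 0.618 -0.25   0.001]
blue_a 0.56 [ 0.356 -0.178 -0.005]
side {'camera_matrix': array([[465.97109145,   0.        , 253.32793036],
       [  0.        , 465.97109145, 193.31642655],
       [  0.        ,   0.        ,   1.        ]]), 'dist': array([-0.13457026,  0.        ,  0.        ,  0.        ,  0.        ]), 'R': array([[ 0.98451535, -0.1740314 , -0.02103787],
       [-0.11130242, -0.52786431, -0.84200418],
       [ 0.13543003,  0.83130761, -0.53906063]]), 't': array([-0.511
[... 226 characters left out ...]
.352 -0.176 -0.   ]
0.0187 {'time': 0.3, 'q': array([-7.60306046e+01,  4.99061479e+00,  1.00624661e+01,  9.50976731e+01,
       -7.65246171e-04,  8.99994977e+01]), 'qd': array([ 0.00502015, -0.02223114,  0.16506768, -0.03505921, -0.02594191,
        0.09037725]), 'joint_efforts': array([-3.46334155e-04, -5.19563162e+01,  4.64317167e+01,  6.57930548e-03,
        3.05484321e-05,  3.91669971e-06]), 'ee_pos': array([ 0.13274707, -0.53365123,  0.19693057]), 'tcp_rot': array([-1.79974178e+02,  7.65019704e-04,  1.39698981e+01]), 'wrist_force': array([-0.16135292,  1.00290016,  0.16056487]), 'torque': array([ 0.04096338,  0.01158146, -0.01275659]), 'grasp_force': 0.0, 'opening': 0.08566846458269818}
```

View pics/top0.png

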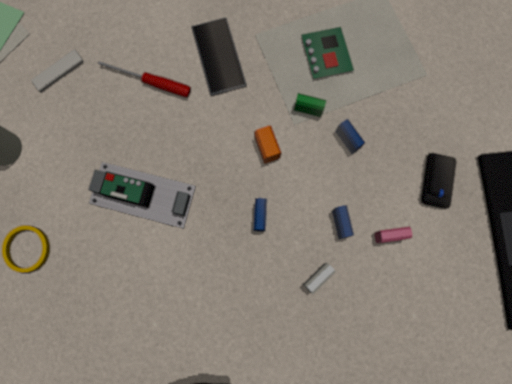

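View pics/side0.png

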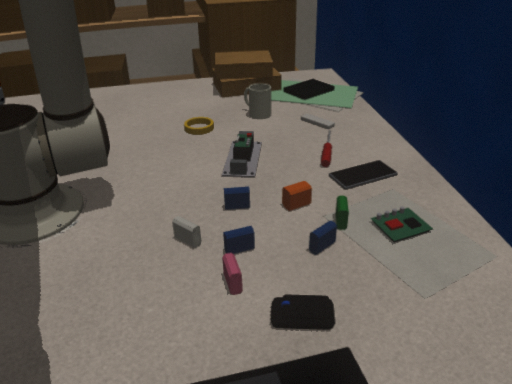

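The blue plates are at top-view pixels (260,215), (343,222) and (350,136). The look-alikes are green (310,105), pink (393,235), white (320,278) and thick orange (267,143). I'll use the first two blue plates and leave (350,136) as the spare.

```bash
cat > h.py <<'E'
from workcell import *
import cv2,numpy as np
def world(n,p,d):
    c=calibration(n);v,u=np.mgrid[0:384,0:512]
    uv=np.stack([u,v],-1).reshape(-1,1,2).astype(float)
    xy=cv2.undistortPoints(uv,c["camera_matrix"],c["dist"]).reshape(384,512,2)
    X=np.dstack([xy,np.ones((384,512))])*d[...,None]
    return (X-c["t"])@c["R"]
def rect(P):
    (cx,cy),(w,h),a=cv2.minAreaRect(P[:,:2].astype(np.float32)*1000)
    if w<h: w,h,a=h,w,a+90
    return np.round([cx,cy,w,h,(a+90)%180-90],1)
def near(W,x,y,r,z0,z1):
    return (np.hypot(W[...,0]-x,W[...,1]-y)<r)&(W[...,2]>z0)&(W[...,2]<z1)&np.isfinite(W[...,2])
E
python3 - <<'E'
from h import *
for n in("top","side"):
    z=np.load(n+"0.npz");p,d=z["p"],z["d"];W=world(n,p,d);W[d==0]=np.nan
    hsv=cv2.cvtColor(p,cv2.COLOR_RGB2HSV)
    print(n,"desk z",np.nanmedian(W[near(W,.45,-.15,.03,-.02,.02)][:,2]))
    for x,y in((.472,-.074),(.452,-.226),(.618,-.25)):
        m=near(W,x,y,.05,.01,.07);m2=near(W,x,y,.05,.043,.06)
        b=m&(hsv[...,0]>100)&(hsv[...,0]<130)&(hsv[...,1]>100)
        print((x,y),"all",rect(W[b]),"top",rect(W[m2]),np.median(W[m2],0).round(4),W[m2].mean(0).round(4),m2.sum(),"zmax",np.nanpercentile(W[m][:,2],95).round(4))
    m=near(W,.52,.15,.12,.003,.07); print("fixture all",rect(W[m]))
    m=near(W,.52,.15,.12,.003,.012); print("base",rect(W[m]),np.median(W[m][:,2]))
    # stop top
    m=near(W,.52,.15,.12,.036,.046); print("tops40",rect(W[m]))
    m=near(W,.52,.15,.12,.036,.046)&(W[...,1]<.1); print("stop",rect(W[m]),m.sum(),np.median(W[m],0).round(4))
    m=near(W,.52,.15,.12,.036,.056)&(W[...,1]>.1); print("mod",rect(W[m]))
p=np.load("top0.npz")["p"]
cv2.imwrite("pics/crop.png",cv2.resize(p[90:260,80:420,::-1],None,fx=2.35,fy=2.35,interpolation=2))
E
```

```text
top desk z 0.0009834387658763952
(0.472, -0.074) all [471.9 -72.1  53.4  17.8  -1.9] top [473.  -73.8  55.6  21.5  -2. ] [ 0.4727 -0.0738  0.0502] [ 0.4726 -0.0738  0.0498] 386 zmax 0.0529
(0.452, -0.226) all [ 454.  -222.2   52.4   17.4   10.6] top [ 455.  -223.1   55.9   22.5   10.2] [ 0.4541 -0.2227  0.0499] [ 0.4542 -0.223   0.0496] 379 zmax 0.0525
(0.618, -0.25) all [ 616.5 -247.8   52.9   17.1   33. ] top [ 618.2 -247.5   56.2   23.2   32.8] [ 0.6157 -0.2472  0.05  ] [ 0.6163 -0.2469  0.0495] 343 zmax 0.0524
fixture all [517.8 149.6 236.  233.8 -75.1]
base [517.8 149.6 236.  233.8 -75.1] 0.006529297679163157
tops40 [520.9 148.9 183.3  44.7  73.6]
stop [498.7  71.7  40.4  22.4 -16.6] 265 [0.4984 0.0704 0.0405]
mod [530.7 182.  114.2  44.7  73.6]
side desk z 0.0007830950497581834
(0.472, -0.074) all [468.4 -79.7  51.8  17.2  -0.5] top [468.7 -77.2  55.5  24.8  -2.6] [ 0.4694 -0.0821  0.0493] [ 0.4686 -0.0808  0.0486] 185 zmax 0.051
(0.452, -0.226) all [ 450.5 -228.8   53.2   18.7   11.7] top [ 451.7 -227.9   56.6   22.7    9.1] [ 0.4515 -0.2312  0.0496] [ 0.4514 -0.2306  0.0488] 248 zmax 0.0512
(0.618, -0.25) all [ 614.8 -252.8   55.6   18.1   32.3] top [ 613.6 -251.4   56.    23.    33.1] [ 0.6121 -0.2556  0.0492] [ 0.6127 -0.2548  0.0486] 221 zmax 0.0506
fixture all [521.5 147.8 233.1 208.3 -10.4]
base [521.5 147.8 233.1 208.3 -10.4] 0.006528727076141887
tops40 [516.7 146.5 189.7  43.8  72.9]
stop [493.7  66.3  39.5  21.6 -14.5] 82 [0.492  0.064  0.0402]
mod [526.5 180.7 118.3  43.9  73.7]
```

View pics/crop.png

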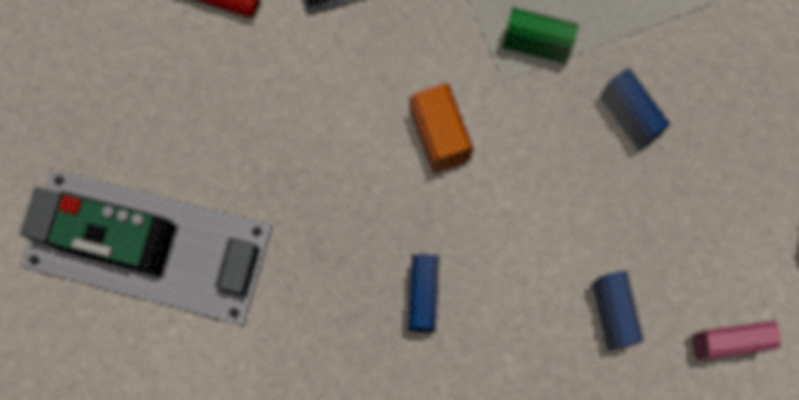

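The crop shows three blue plates, at crop pixels (423,293), (617,310) and (635,110). The module, gap and stop of the fixture run from (95,235) to (238,265). I'll take the plate at (0.473,-0.074) first, then the one at (0.455,-0.223).

```bash
cat > plan.py <<'E'
# usage: plan.py x y z(mm) yaw nrows : rows from measured pose (shift in axes before that row's turn)
import sys,numpy as np
from workcell import get_obs
from scipy.spatial.transform import Rotation as R
a=[float(v) for v in sys.argv[1:6]];o=get_obs();n=int(a[4])
Rc=R.from_euler("xyz",o["tcp_rot"],degrees=True);Rt=R.from_euler("xyz",[180,0,a[3]],degrees=True)
rv=(Rc.inv()*Rt).as_rotvec(degrees=True)/n;dp=(np.array(a[:3])/1000-o["ee_pos"])/n
print(o["time"],o["ee_pos"].round(4),o["tcp_rot"].round(2),o["q"].round(0),o["opening"])
for i in range(n):
    Ri=Rc*R.from_rotvec(rv*i,degrees=True); print([rv.round(2).tolist(),Ri.inv().apply(dp).round(4).tolist()])
E
python3 plan.py 473 -74 120 88 12
```

```text
0.3 [ 0.1327 -0.5337  0.1969] [-179.97    0.     13.97] [-76.   5.  10.  95.  -0.  90.] 0.08566846458269818
[[-0.0, -0.0, -6.17], [0.0368, -0.0303, 0.0064]]
[[-0.0, -0.0, -6.17], [0.0398, -0.0262, 0.0064]]
[[-0.0, -0.0, -6.17], [0.0424, -0.0218, 0.0064]]
[[-0.0, -0.0, -6.17], [0.0445, -0.0171, 0.0064]]
[[-0.0, -0.0, -6.17], [0.0461, -0.0122, 0.0064]]
[[-0.0, -0.0, -6.17], [0.0471, -0.0072, 0.0064]]
[[-0.0, -0.0, -6.17], [0.0476, -0.0021, 0.0064]]
[[-0.0, -0.0, -6.17], [0.0476, 0.003, 0.0064]]
[[-0.0, -0.0, -6.17], [0.047, 0.0081, 0.0064]]
[[-0.0, -0.0, -6.17], [0.0458, 0.0131, 0.0064]]
[[-0.0, -0.0, -6.17], [0.0441, 0.018, 0.0064]]
[[-0.0, -0.0, -6.17], [0.0419, 0.0226, 0.0064]]
```

{"name": "servo_tool", "arguments": {
  "moves": [
    [[0, 0, -6.2], [0.037, -0.03, 0.006], 100],
    [[0, 0, -6.2], [0.04, -0.026, 0.006], 100],
    [[0, 0, -6.2], [0.042, -0.022, 0.006], 100],
    [[0, 0, -6.2], [0.044, -0.017, 0.006], 100],
    [[0, 0, -6.2], [0.046, -0.012, 0.006], 100],
    [[0, 0, -6.2], [0.047, -0.007, 0.006], 100],
    [[0, 0, -6.2], [0.047, -0.002, 0.006], 100],
    [[0, 0, -6.2], [0.047, 0.003, 0.006], 100],
    [[0, 0, -6.2], [0.047, 0.008, 0.006], 100],
    [[0, 0, -6.2], [0.046, 0.013, 0.006], 100],
    [[0, 0, -6.2], [0.044, 0.018, 0.006], 100],
    [[0, 0, -6.2], [0.042, 0.023, 0.006], 100]
  ],
  "force": 40
}}

```text
time: 1.5
ee_pos: [0.4719, -0.073, 0.1252]
tcp_rot: [180.0, 0.0, 88.6]
wrist_force: [0.3, -1.0, 0.4]
opening: 0.0853
grasp_force: 0.0
```

{"name": "servo_tool", "arguments": {
  "moves": [
    [[0, 0, 0], [0, 0, 0], 100],
    [[0, 0, 0], [0, 0, 0], 100]
  ]
}}

```text
time: 1.7
ee_pos: [0.4711, -0.0741, 0.1248]
tcp_rot: [-179.9, 0.0, 88.5]
wrist_force: [0.0, 0.2, -0.7]
opening: 0.0856
grasp_force: 0.0
```

```bash
python3 plan.py 471 -75 120 88 1
```

```text
1.7 [ 0.4711 -0.0741  0.1248] [-1.7994e+02  1.0000e-02  8.8480e+01] [-9. -6. -9. 87. -0. 83.] 0.08559565825778775
[[-0.06, 0.01, 0.48], [-0.0009, -0.0, 0.0048]]
```

{"name": "servo_tool", "arguments": {
  "moves": [
    [[0, 0, 0.5], [-0.001, 0, 0.03], 100],
    [[0, 0, 0], [0, 0, 0.03], 100],
    [[0, 0, 0], [0, 0, 0.03], 100],
    [[0, 0, 0], [0, 0, 0.015], 100],
    [[0, 0, 0], [0, 0, 0.006], 100],
    [[0, 0, 0], [0, 0, 0], 100],
    [[0, 0, 0], [0, 0, 0], 0],
    [[0, 0, 0], [0, 0, 0], 0],
    [[0, 0, 0], [0, 0, 0], 0],
    [[0, 0, 0], [0, 0, 0], 0],
    [[0, 0, 0], [0, 0, 0], 0],
    [[0, 0, 0], [0, 0, 0], 0]
  ],
  "force": 50
}}

```text
time: 2.9
ee_pos: [0.4719, -0.0761, 0.0159]
tcp_rot: [179.9, 0.0, 87.9]
wrist_force: [-1.5, 0.5, 10.7]
opening: 0.0002
grasp_force: 5.7
```

{"name": "servo_tool", "arguments": {
  "moves": [
    [[0, 0, 0], [0, 0, 0], 0],
    [[0, 0, 0], [0, 0, 0], 0],
    [[0, 0, 0], [0, 0, 0], 0]
  ]
}}

```text
time: 3.2
ee_pos: [0.472, -0.0761, 0.0159]
tcp_rot: [179.8, 0.0, 87.9]
wrist_force: [-0.9, -0.5, 10.6]
opening: -0.0002
grasp_force: 5.1
```

```bash
python3 - <<'E'
from h import *
a,d=camera("top");b,e=camera("side")
np.savez("t1.npz",p=a,d=d)
cv2.imwrite("pics/m1.png",cv2.resize(np.hstack([a[90:290,180:380],b[120:320,140:340]])[:,:,::-1],None,fx=2,fy=2))
E
```

```text
(no output)
```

View pics/m1.png

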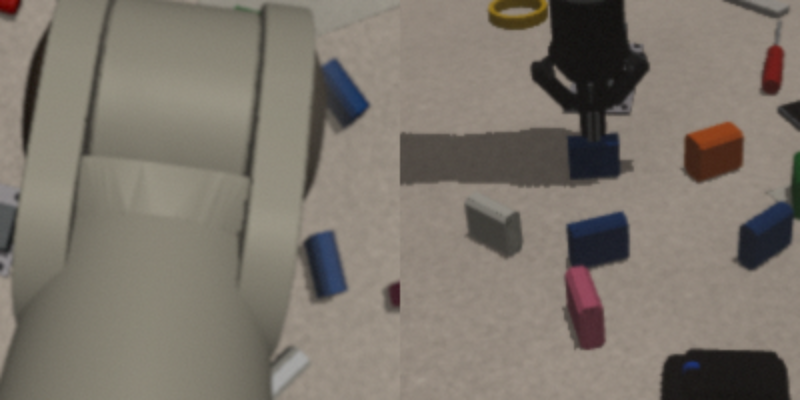

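```bash
python3 - <<'E'
from h import *
for n in ("side",):
    p,d=camera(n);W=world(n,p,d);W[d==0]=np.nan
    hsv=cv2.cvtColor(p,cv2.COLOR_RGB2HSV)
    b=near(W,.47,-.09,.06,.005,.09)&(hsv[...,0]>100)&(hsv[...,0]<130)&(hsv[...,1]>100)
    z=np.load("side0.npz");W0=world(n,z["p"],z["d"]);h0=cv2.cvtColor(z["p"],cv2.COLOR_RGB2HSV)
    b0=near(W0,.47,-.09,.06,.005,.09)&(h0[...,0]>100)&(h0[...,0]<130)&(h0[...,1]>100)
    for w,m in((W0,b0),(W,b)):
        v,u=np.where(m);print(m.sum(),u.min(),u.max(),v.min(),v.max(),rect(w[m]),np.nanmin(w[m],0).round(3),np.nanmax(w[m],0).round(3))
        for lo in (.01,.02,.03,.04,.047):
            k=m&(w[...,2]>lo)&(w[...,2]<lo+.006);print(lo,np.nanpercentile(w[k],[10,50,90],axis=0)[:,:2].round(3).tolist(), k.sum())
    dk=near(W,.472,-.076,.05,.03,.12)&(hsv[...,2]<60)&~b
    for lo in(.05,.06,.07,.08):
        k=dk&(W[...,2]>lo)&(W[...,2]<lo+.01);print("finger",lo,k.sum(),np.nanpercentile(W[k],[5,50,95],axis=0)[:,:2].round(3).tolist() if k.any() else 0)
E
```

```text
136 224 248 187 205 [468.4 -79.7  51.8  17.2  -0.5] [ 0.443 -0.088  0.013] [ 0.494 -0.071  0.053]
0.01 [[0.472, -0.086], [0.472, -0.086], [0.472, -0.086]] 1
  return np.nanmean(a, axis, out=out, keepdims=keepdims)
Traceback (most recent call last):
IndexError: too many indices for array: array is 1-dimensional, but 2 were indexed
```

```bash
python3 - <<'E' 2>/dev/null
from h import *
p,d=camera("side");W=world("side",p,d);W[d==0]=np.nan
z=np.load("side0.npz");W0=world("side",z["p"],z["d"])
for nm,w in(("before",W0),("now",W)):
    for lo in (.012,.02,.03,.036,.044,.05,.06,.07):
        k=near(w,.47,-.085,.05,lo,lo+.008)
        if k.any():print(nm,lo,k.sum(),"x",np.percentile(w[k][:,0],[5,50,95]).round(3),"y",np.percentile(w[k][:,1],[5,50,95]).round(3))
E
```

```text
before 0.012 74 x [0.444 0.468 0.493] y [-0.089 -0.086 -0.082]
before 0.02 73 x [0.443 0.468 0.492] y [-0.089 -0.086 -0.083]
before 0.03 79 x [0.445 0.469 0.493] y [-0.09  -0.086 -0.083]
before 0.036 76 x [0.443 0.469 0.493] y [-0.089 -0.086 -0.083]
before 0.044 169 x [0.444 0.469 0.493] y [-0.088 -0.082 -0.071]
before 0.05 72 x [0.444 0.471 0.494] y [-0.084 -0.077 -0.07 ]
now 0.012 78 x [0.444 0.469 0.493] y [-0.089 -0.086 -0.083]
now 0.02 78 x [0.442 0.467 0.493] y [-0.089 -0.086 -0.083]
now 0.03 71 x [0.443 0.469 0.493] y [-0.088 -0.086 -0.082]
now 0.036 81 x [0.443 0.469 0.493] y [-0.089 -0.086 -0.083]
now 0.044 139 x [0.443 0.467 0.494] y [-0.088 -0.083 -0.07 ]
now 0.05 61 x [0.443 0.467 0.493] y [-0.088 -0.079 -0.07 ]
now 0.06 40 x [0.457 0.469 0.481] y [-0.09  -0.086 -0.08 ]
now 0.07 39 x [0.457 0.468 0.481] y [-0.088 -0.086 -0.082]
```

```bash
python3 - <<'E' 2>/dev/null
from h import *
p,d=camera("side");W=world("side",p,d);W[d==0]=np.nan
for lo in np.arange(.04,.24,.008):
    k=near(W,.47,-.085,.07,lo,lo+.008)
    if k.any():print(lo.round(3),k.sum(),"x",np.percentile(W[k][:,0],[2,50,98]).round(3),"y",np.percentile(W[k][:,1],[2,50,98]).round(3))
o=get_obs();print(o)
cv2.imwrite("pics/m2.png",cv2.resize(p[90:220,170:300,::-1],None,fx=4.5,fy=4.5,interpolation=2))
E
```

```text
0.04 95 x [0.441 0.472 0.495] y [-0.09  -0.086 -0.081]
0.048 96 x [0.442 0.464 0.496] y [-0.088 -0.08  -0.069]
0.056 35 x [0.457 0.469 0.481] y [-0.089 -0.086 -0.079]
0.064 37 x [0.457 0.468 0.481] y [-0.09  -0.085 -0.081]
0.072 42 x [0.456 0.468 0.482] y [-0.09  -0.085 -0.081]
0.08 41 x [0.456 0.469 0.482] y [-0.091 -0.085 -0.081]
0.088 49 x [0.45  0.471 0.489] y [-0.091 -0.085 -0.07 ]
0.096 94 x [0.439 0.469 0.501] y [-0.092 -0.088 -0.068]
0.104 150 x [0.433 0.475 0.505] y [-0.092 -0.087 -0.067]
0.112 101 x [0.426 0.473 0.512] y [-0.095 -0.089 -0.066]
0.12 135 x [0.419 0.474 0.518] y [-0.096 -0.09  -0.067]
0.128 146 x [0.414 0.468 0.525] y [-0.096 -0.088 -0.079]
0.136 204 x [0.409 0.465 0.528] y [-0.096 -0.087 -0.073]
0.144 199 x [0.413 0.467 0.526] y [-0.098 -0.086 -0.069]
0.152 164 x [0.425 0.468 0.512] y [-0.098 -0.089 -0.077]
0.16 148 x [0.428 0.466 0.509] y [-0.092 -0.088 -0.073]
0.168 48 x [0.431 0.446 0.506] y [-0.09  -0.087 -0.081]
0.176 73 x [0.432 0.466 0.505] y [-0.116 -0.108 -0.084]
0.184 133 x [0.433 0.466 0.504] y [-0.116 -0.109 -0.085]
0.192 131 x [0.432 0.463 0.501]
[... 292 characters left out ...]
 -0.107 -0.092]
{'time': 3.45, 'q': array([-9.15378738e+00, -4.58138426e+00, -1.95847448e+01,  7.48462964e+01,
       -3.01251879e-03,  8.29704913e+01]), 'qd': array([-0.07637554, -0.00387165, -0.01739532,  0.01748755, -0.01255283,
       -0.06256644]), 'joint_efforts': array([ 1.17323287e-01, -3.65133405e+01,  4.20127451e+01, -8.17672536e-01,
        5.56444202e-02,  3.23783250e-03]), 'ee_pos': array([ 0.47202871, -0.07607831,  0.01592399]), 'tcp_rot': array([1.79851156e+02, 2.13889039e-02, 8.78756896e+01]), 'wrist_force': array([-1.78242864, -0.71050519,  9.32752714]), 'torque': array([0.0286666 , 0.3963973 , 0.02318807]), 'grasp_force': 5.08815319131827, 'opening': -0.0004870912189881483}
```

View pics/m2.png

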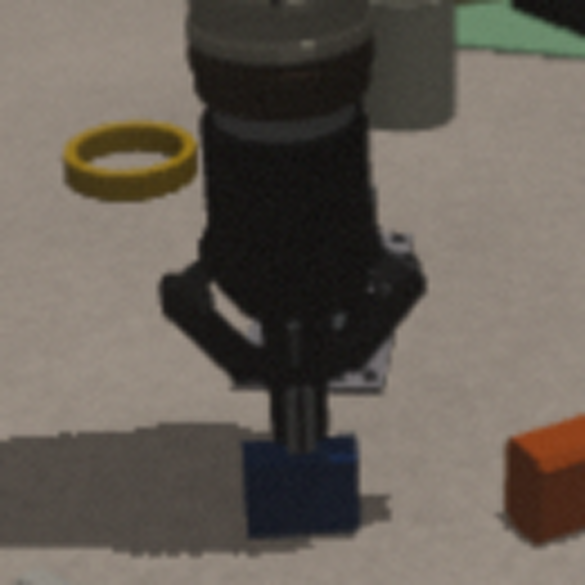

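The image shows the shut fingers ending at the plate's top, around crop (300,445). The plate hasn't moved, although the TCP reads z = 16 mm. I'll lift straight up and compare the reading with the camera.

{"name": "servo_tool", "arguments": {
  "moves": [
    [[0, 0, 0], [0, 0, -0.01], 0],
    [[0, 0, 0], [0, 0, -0.02], 0],
    [[0, 0, 0], [0, 0, -0.03], 0],
    [[0, 0, 0], [0, 0, 0], 0]
  ]
}}

```text
time: 3.85
ee_pos: [0.473, -0.0762, 0.0785]
tcp_rot: [179.7, 0.0, 87.9]
wrist_force: [0.6, 0.4, 0.2]
opening: -0.0001
grasp_force: 0.0
```

```bash
python3 - <<'E' 2>/dev/null
from h import *
p,d=camera("side");W=world("side",p,d);W[d==0]=np.nan
for lo in np.arange(.02,.26,.008):
    k=near(W,.47,-.085,.05,lo,lo+.008)
    if k.any():print(lo.round(3),k.sum(),"x",np.percentile(W[k][:,0],[2,50,98]).round(3),"y",np.percentile(W[k][:,1],[2,50,98]).round(3))
o=get_obs();print(o["ee_pos"],o["wrist_force"],o["opening"],o["grasp_force"])
cv2.imwrite("pics/m3.png",cv2.resize(p[80:220,170:310,::-1],None,fx=4,fy=4,interpolation=2))
E
```

```text
0.02 82 x [0.442 0.47  0.495] y [-0.09  -0.086 -0.082]
0.028 73 x [0.442 0.469 0.495] y [-0.09  -0.086 -0.082]
0.036 84 x [0.441 0.465 0.495] y [-0.09  -0.086 -0.082]
0.044 160 x [0.442 0.469 0.496] y [-0.089 -0.082 -0.069]
0.052 8 x [0.442 0.468 0.483] y [-0.086 -0.079 -0.072]
0.108 3 x [0.472 0.474 0.476] y [-0.087 -0.087 -0.084]
0.116 31 x [0.459 0.469 0.481] y [-0.091 -0.087 -0.08 ]
0.124 45 x [0.457 0.47  0.483] y [-0.089 -0.086 -0.074]
0.132 51 x [0.456 0.469 0.483] y [-0.089 -0.085 -0.082]
0.14 45 x [0.457 0.469 0.482] y [-0.089 -0.085 -0.081]
0.148 41 x [0.454 0.471 0.485] y [-0.09  -0.086 -0.073]
0.156 88 x [0.44  0.472 0.499] y [-0.092 -0.089 -0.075]
0.164 157 x [0.435 0.473 0.505] y [-0.093 -0.088 -0.067]
0.172 116 x [0.428 0.475 0.511] y [-0.095 -0.088 -0.066]
0.18 129 x [0.424 0.474 0.517] y [-0.096 -0.09  -0.067]
0.188 125 x [0.422 0.473 0.518] y [-0.095 -0.088 -0.073]
0.196 162 x [0.421 0.471 0.519] y [-0.096 -0.088 -0.078]
0.204 162 x [0.423 0.468 0.517] y [-0.097 -0.087 -0.078]
0.212 180 x [0.424 0.469 0.516] y [-0.098 -0.088 -0.073]
0.22 178 x [0.429 0.467 0.51 ] y [-0.097 -0.087 -0.081]
0.228 111 x [0.431 0.464 0.507] y [-0.091 -0.087 -0.08 ]
0.236 46 x [0.432 0.459 0.504] y [-0.113 -0.1   -0.08 ]
0.244 143 x [0.433 0.465 0.504] y [-0.116 -0.109 -0.087]
0.252 147 x [0.433 0.466 0.504] y [-0.116 -0.108 -0.084]
[ 0.47236622 -0.07613934  0.07655522] [-0.37755879 -0.26431773 -0.21930335] 0.00023448923719281348 0.0
```

View pics/m3.png

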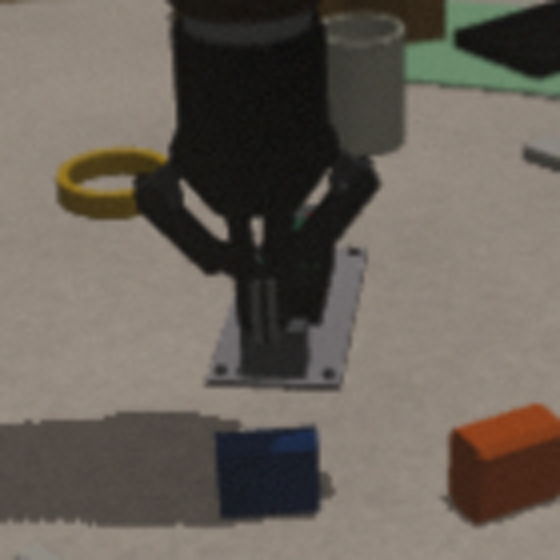

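The fingers end at about z = 0.111 while the TCP reads 0.0765. The tips also stopped on the 50 mm plate top at a reading of 0.016. So the real fingertips sit about 34 mm above the reported TCP, and I'll allow for that. In xy they're centred on the plate. I'll open, then descend to a reading near -0.024, checking force on the way.

{"name": "servo_tool", "arguments": {
  "moves": [
    [[0, 0, 0], [0, 0, 0], 100],
    [[0, 0, 0], [0, 0, 0], 100],
    [[0, 0, 0], [0, 0, 0], 100],
    [[0, 0, 0], [0, 0, 0.01], 100],
    [[0, 0, 0], [0, 0, 0.02], 100],
    [[0, 0, 0], [0, 0, 0.02], 100],
    [[0, 0, 0], [0, 0, 0.02], 100],
    [[0, 0, 0], [0, 0, 0.015], 100],
    [[0, 0, 0], [0, 0, 0.01], 100],
    [[0, 0, 0], [0, 0, 0], 100]
  ]
}}

```text
time: 4.9
ee_pos: [0.4698, -0.0758, -0.0226]
tcp_rot: [-179.8, -0.0, 87.9]
wrist_force: [0.9, 0.0, -0.2]
opening: 0.0856
grasp_force: 0.0
```

{"name": "servo_tool", "arguments": {
  "moves": [
    [[0, 0, 0], [0, 0, 0], 0],
    [[0, 0, 0], [0, 0, 0], 0],
    [[0, 0, 0], [0, 0, 0], 0],
    [[0, 0, 0], [0, 0, 0], 0],
    [[0, 0, 0], [0, 0, 0], 0],
    [[0, 0, 0], [0, 0, 0], 0]
  ],
  "force": 40
}}

```text
time: 5.5
ee_pos: [0.4718, -0.0761, -0.0197]
tcp_rot: [179.9, 0.0, 87.9]
wrist_force: [-1.2, 0.5, 6.5]
opening: 0.0559
grasp_force: 43.1
```

Gripped: opening 55.9 mm, grip force 43 N. Next I lift.

{"name": "servo_tool", "arguments": {
  "moves": [
    [[0, 0, 0], [0, 0, -0.01], 0],
    [[0, 0, 0], [0, 0, -0.03], 0],
    [[0, 0, 0], [0, 0, -0.04], 0],
    [[0, 0, 0], [0, 0, -0.03], 0],
    [[0, 0, 0], [0, 0, 0], 0],
    [[0, 0, 0], [0, 0, 0], 0]
  ]
}}

```text
time: 6.1
ee_pos: [0.4714, -0.076, 0.0898]
tcp_rot: [179.9, 0.0, 87.9]
wrist_force: [0.5, -0.3, -2.3]
opening: 0.0555
grasp_force: 43.0
```

```bash
python3 plan.py 510 114.5 87 73.5 6; python3 -c "
from workcell import get_obs;o=get_obs();print(o['wrist_force'],o['grasp_force'])"
```

```text
6.1 [ 0.4714 -0.076   0.0898] [1.7993e+02 1.0000e-02 8.7870e+01] [ -9.  -6. -13.  83.   0.  83.] 0.05551299914076219
[[0.01, -0.0, 2.39], [0.032, 0.0052, 0.0005]]
[[0.01, -0.0, 2.39], [0.0322, 0.0039, 0.0005]]
[[0.01, -0.0, 2.39], [0.0323, 0.0026, 0.0005]]
[[0.01, -0.0, 2.39], [0.0324, 0.0012, 0.0005]]
[[0.01, -0.0, 2.39], [0.0324, -0.0001, 0.0005]]
[[0.01, -0.0, 2.39], [0.0324, -0.0015, 0.0005]]
[ 0.4865851  -0.3452506  -2.34223064] 43.03446138876865
```

{"name": "servo_tool", "arguments": {
  "moves": [
    [[0, 0, 2.4], [0.032, 0.005, 0], 0],
    [[0, 0, 2.4], [0.032, 0.004, 0], 0],
    [[0, 0, 2.4], [0.032, 0.003, 0], 0],
    [[0, 0, 2.4], [0.032, 0.001, 0], 0],
    [[0, 0, 2.4], [0.032, 0, 0], 0],
    [[0, 0, 2.4], [0.032, -0.0015, 0], 0],
    [[0, 0, 0], [0, 0, 0], 0],
    [[0, 0, 0], [0, 0, 0], 0]
  ]
}}

```text
time: 6.9
ee_pos: [0.5087, 0.1132, 0.0876]
tcp_rot: [-179.9, 0.1, 73.6]
wrist_force: [-1.3, -0.4, -2.4]
opening: 0.0553
grasp_force: 42.8
```

```bash
python3 plan.py 510 114.5 87 73.5 1; python3 - <<'E' 2>/dev/null
from h import *
p,d=camera("side");W=world("side",p,d);W[d==0]=np.nan
z=np.load("side0.npz");W0=world("side",z["p"],z["d"])
a=np.deg2rad(73.4);fx=np.array([np.sin(a),-np.cos(a)]);fy=np.array([np.cos(a),np.sin(a)])
o=np.array([.5167,.1465])
for lo in np.arange(.03,.16,.01):
    k=near(W,.507,.1,.06,lo,lo+.01)
    if k.sum()>5:
        q=(W[k][:,:2]-o)*1000;print(lo.round(2),k.sum(),"fx",np.percentile(q@fx,[3,50,97]).round(1),"fy",np.percentile(q@fy,[3,50,97]).round(1))
E
```

```text
6.9 [0.5087 0.1132 0.0876] [-1.7987e+02  9.0000e-02  7.3580e+01] [ 13.   0.  -7.  83.  -0. 119.] 0.05527650770632328
[[-0.13, 0.09, 0.08], [0.0016, 0.0009, 0.0006]]
0.03 143 fx [-19.2   1.6  20.9] fy [-93.6 -71.3 -10.5]
0.04 143 fx [-18.9   0.6  19.6] fy [-90.3 -10.1  10.4]
0.1 7 fx [-22.6 -15.7  21. ] fy [-41.3 -39.4 -36.6]
0.11 74 fx [-26.1   2.9  27.1] fy [-47.9 -44.  -38.8]
0.12 94 fx [-26.8  -1.5  27.6] fy [-48.2 -44.7 -40.8]
0.13 115 fx [-38.6   2.   35.2] fy [-48.  -44.4 -39.6]
0.14 128 fx [-38.   -2.1  38.6] fy [-48.6 -44.7 -39.9]
0.15 177 fx [-37.3   1.6  38.1] fy [-48.4 -42.5 -29. ]
```

```bash
python3 - <<'E' 2>/dev/null
from h import *
a=np.deg2rad(73.4);fx=np.array([np.sin(a),-np.cos(a)]);fy=np.array([np.cos(a),np.sin(a)])
o=np.array([.5167,.1465])
p,d=camera("side");W=world("side",p,d);W[d==0]=np.nan
z=np.load("side0.npz");W0=world("side",z["p"],z["d"])
q=(W0[...,:2]-o)*1000;X=q@fx;Y=q@fy;Z=W0[...,2]
for nm,m in(("stopfront",(abs(X)<16)&(Y<-82)&(Y>-105)&(Z>.012)&(Z<.036)),("modfront",(abs(X)<16)&(Y<-5)&(Y>-40)&(Z>.02)&(Z<.034))):
    print(nm,m.sum(),np.percentile(Y[m],[10,50,90]).round(1),np.polyfit(X[m],Y[m],1).round(3))
q=(W[...,:2]-o)*1000;X=q@fx;Y=q@fy;Z=W[...,2]
m=(abs(X)<24)&(Y<-36)&(Y>-60)&(Z>.106)&(Z<.14);print("plate",m.sum(),np.percentile(Y[m],[10,50,90]).round(1),np.polyfit(X[m],Y[m],1).round(3))
p,d=camera("top");W=world("top",p,d)
z=np.load("top0.npz");W0=world("top",z["p"],z["d"])
o=np.array([.5211,.1491])
q=(W0[...,:2]-o)*1000;X=q@fx;Y=q@fy;Z=W0[...,2]
m=(abs(X)<14)&(Y<-60)&(Y>-105)&(Z>.036)&(Z<.045);print("stop top",np.percentile(Y[m],[2,50,98]).round(1),np.polyfit(X[m],Y[m],1).round(3))
m=(abs(X)<14)&(Y<40)&(Y>-40)&(Z>.036);print("mod top",np.percentile(Y[m],[1,50,98]).round(1))
E
```

```text
stopfront 106 [-93.1 -90.2 -87.8] [ 1.000e-02 -9.031e+01]
modfront 56 [-22.6 -20.3 -17.8] [ 1.1000e-02 -2.0412e+01]
plate 213 [-47.3 -45.1 -42. ] [-4.1000e-02 -4.4897e+01]
stop top [-91.6 -81.4 -70.3] [ 2.4000e-02 -8.1375e+01]
mod top [-22.    7.9  38.1]
```

Both cameras put the plate at fixture y of about -35.7, so I shift 1.6 mm to bring it to -34. The plate's underside is at 0.107 and has to reach 0.006. I'll descend in steps.

{"name": "servo_tool", "arguments": {
  "moves": [
    [[-0.1, 0.1, 0], [0.0016, 0.001, 0.01], 0],
    [[0, 0, 0], [0, 0, 0.02], 0],
    [[0, 0, 0], [0, 0, 0.02], 0],
    [[0, 0, 0], [0, 0, 0.01], 0],
    [[0, 0, 0], [0, 0, 0.005], 0],
    [[0, 0, 0], [0, 0, 0.005], 0],
    [[0, 0, 0], [0, 0, 0.005], 0]
  ]
}}

```text
time: 7.75
ee_pos: [0.5116, 0.1143, 0.0145]
tcp_rot: [179.8, -0.1, 73.5]
wrist_force: [-0.1, 0.7, -1.5]
opening: 0.0553
grasp_force: 42.9
```

{"name": "servo_tool", "arguments": {
  "moves": [
    [[0, 0, 0], [0, 0, 0.005], 0],
    [[0, 0, 0], [0, 0, 0.005], 0]
  ]
}}

```text
time: 7.95
ee_pos: [0.5115, 0.1141, 0.0043]
tcp_rot: [179.9, -0.1, 73.5]
wrist_force: [-0.8, -0.9, -0.7]
opening: 0.0556
grasp_force: 43.1
```

{"name": "servo_tool", "arguments": {
  "moves": [
    [[0, 0, 0], [0, 0, 0.005], 0],
    [[0, 0, 0], [0, 0, 0.005], 0],
    [[0, 0, 0], [0, 0, 0.003], 0],
    [[0, 0, 0], [0, 0, 0], 0]
  ]
}}

```text
time: 8.35
ee_pos: [0.5109, 0.1142, -0.0095]
tcp_rot: [179.9, -0.1, 73.5]
wrist_force: [-0.5, -2.0, -2.6]
opening: 0.0556
grasp_force: 42.9
```

{"name": "servo_tool", "arguments": {
  "moves": [
    [[0, 0, 0], [0, 0, 0.002], 0],
    [[0, 0, 0], [0, 0, 0.002], 0],
    [[0, 0, 0], [0, 0, 0.001], 0],
    [[0, 0, 0], [0, 0, 0], 0]
  ]
}}

```text
time: 8.75
ee_pos: [0.5113, 0.1142, -0.0136]
tcp_rot: [179.9, -0.1, 73.5]
wrist_force: [-2.1, -3.4, 0.7]
opening: 0.0555
grasp_force: 43.0
```

{"name": "servo_tool", "arguments": {
  "moves": [
    [[0, 0, 0], [0, 0, 0.001], 0],
    [[0, 0, 0], [0, 0, 0.001], 0],
    [[0, 0, 0], [0, 0, 0], 0]
  ]
}}

```text
time: 9.05
ee_pos: [0.5114, 0.1142, -0.0138]
tcp_rot: [179.8, -0.1, 73.5]
wrist_force: [-8.3, -5.7, 18.3]
opening: 0.0555
grasp_force: 44.9
```

The plate is seated on the base (18 N up). I release and lift.

{"name": "servo_tool", "arguments": {
  "moves": [
    [[0, 0, 0], [0, 0, -0.002], 0],
    [[0, 0, 0], [0, 0, 0], 100],
    [[0, 0, 0], [0, 0, 0], 100],
    [[0, 0, 0], [0, 0, 0], 100],
    [[0, 0, 0], [0, 0, 0], 100],
    [[0, 0, 0], [0, 0, -0.01], 100],
    [[0, 0, 0], [0, 0, -0.03], 100],
    [[0, 0, 0], [0, 0, -0.03], 100],
    [[0, 0, 0], [0, 0, -0.03], 100],
    [[0, 0, 0], [0, 0, 0], 100],
    [[0, 0, 0], [0, 0, 0], 100]
  ]
}}

```text
time: 10.15
ee_pos: [0.5116, 0.1144, 0.0873]
tcp_rot: [179.8, -0.2, 73.5]
wrist_force: [-0.4, 0.3, -1.0]
opening: 0.0854
grasp_force: 0.0
```

```bash
python3 plan.py 454 -225.4 75 100 9
```

```text
10.15 [0.5116 0.1144 0.0873] [ 1.7981e+02 -1.6000e-01  7.3470e+01] [ 13.   0.  -7.  83.   0. 119.] 0.08541045826996636
[[0.02, -0.01, -2.95], [-0.038, 0.0046, 0.0013]]
[[0.02, -0.01, -2.95], [-0.0382, 0.0026, 0.0013]]
[[0.02, -0.01, -2.95], [-0.0383, 0.0007, 0.0013]]
[[0.02, -0.01, -2.95], [-0.0383, -0.0013, 0.0013]]
[[0.02, -0.01, -2.95], [-0.0382, -0.0033, 0.0013]]
[[0.02, -0.01, -2.95], [-0.0379, -0.0052, 0.0013]]
[[0.02, -0.01, -2.95], [-0.0376, -0.0072, 0.0013]]
[[0.02, -0.01, -2.95], [-0.0372, -0.0091, 0.0013]]
[[0.02, -0.01, -2.95], [-0.0367, -0.011, 0.0013]]
```

{"name": "servo_tool", "arguments": {
  "moves": [
    [[0, 0, -3], [-0.038, 0.005, 0.001], 100],
    [[0, 0, -3], [-0.038, 0.003, 0.001], 100],
    [[0, 0, -3], [-0.038, 0.001, 0.001], 100],
    [[0, 0, -3], [-0.038, -0.001, 0.001], 100],
    [[0, 0, -3], [-0.038, -0.003, 0.001], 100],
    [[0, 0, -3], [-0.038, -0.005, 0.001], 100],
    [[0, 0, -3], [-0.038, -0.007, 0.001], 100],
    [[0, 0, -3], [-0.037, -0.009, 0.001], 100],
    [[0, 0, -3], [-0.037, -0.011, 0.001], 100],
    [[0, 0, 0], [0, 0, 0], 100],
    [[0, 0, 0], [0, 0, 0], 100]
  ]
}}

```text
time: 11.25
ee_pos: [0.456, -0.226, 0.0755]
tcp_rot: [180.0, -0.1, 100.3]
wrist_force: [-0.4, -0.0, 0.6]
opening: 0.0856
grasp_force: 0.0
```

```bash
python3 plan.py 454 -225.4 -22 100 1
python3 - <<'E' 2>/dev/null
from h import *
a=np.deg2rad(73.5);fx=np.array([np.sin(a),-np.cos(a)]);fy=np.array([np.cos(a),np.sin(a)])
p,d=camera("top");W=world("top",p,d);q=(W[...,:2]-[.5211,.1491])*1000;X=q@fx;Y=q@fy;Z=W[...,2]
m=(abs(X)<40)&(Y<-15)&(Y>-70)&(Z>.044)&(Z<.06);print("plate top",m.sum(),rect(W[m]),"x",np.percentile(X[m],[1,50,99]).round(1),"y",np.percentile(Y[m],[1,50,99]).round(1),"z",np.percentile(Z[m],[50,95]).round(4))
m=(abs(X)<14)&(Y<-60)&(Y>-105)&(Z>.036)&(Z<.045);print("stop",np.percentile(Y[m],[2,50,98]).round(1))
p,d=camera("side");W=world("side",p,d)
m=near(W,.4525,-.231,.045,.012,.042);print("b front",np.percentile(W[m][:,0],[2,98]),np.median(W[m][:,1]),m.sum())
cv2.imwrite("pics/m4.png",cv2.resize(p[110:260,170:310,::-1],None,fx=4,fy=4,interpolation=2))
E
```

```text
11.25 [ 0.456  -0.226   0.0755] [ 1.7995e+02 -1.3000e-01  1.0033e+02] [-26.  -1. -10.  82.   0.  53.] 0.08557609854657983
[[0.05, -0.13, 0.33], [0.0007, -0.002, 0.0975]]
plate top 390 [514.3 119.4  55.9  27.9 -17.6] x [-25.9   1.2  29.3] y [-44.7 -35.7 -23.2] z [0.0558 0.0586]
stop [-91.6 -81.4 -70.2]
b front [0.422637  0.4805965] -0.23640788681740593 375
```

View pics/m4.png

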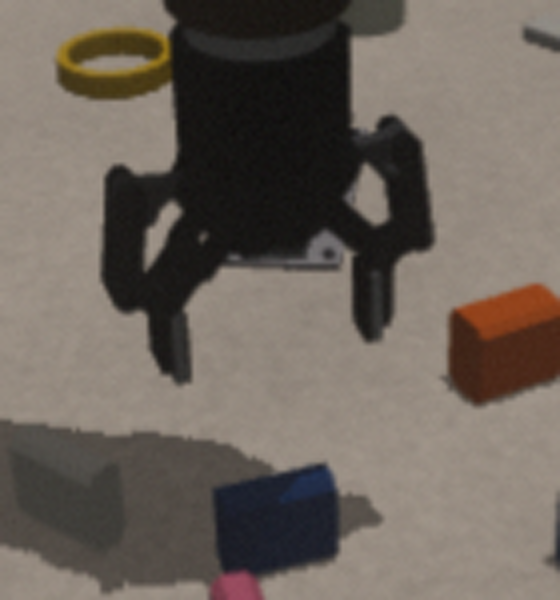

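The first plate's top is at z = 0.056, so it is seated. Its centre is at fixture y of about -33.7, and x is about +1.5 mm. The open fingers straddle plate b, seen at crop (275,520). I descend on it.

{"name": "servo_tool", "arguments": {
  "moves": [
    [[0, 0, 0.3], [0.0005, -0.0025, 0.01], 100],
    [[0, 0, 0], [0, 0, 0.02], 100],
    [[0, 0, 0], [0, 0, 0.025], 100],
    [[0, 0, 0], [0, 0, 0.02], 100],
    [[0, 0, 0], [0, 0, 0.015], 100],
    [[0, 0, 0], [0, 0, 0.0075], 100],
    [[0, 0, 0], [0, 0, 0], 100],
    [[0, 0, 0], [0, 0, 0], 100]
  ]
}}

```text
time: 12.15
ee_pos: [0.455, -0.2256, -0.0202]
tcp_rot: [179.8, -0.0, 100.2]
wrist_force: [-1.2, -0.1, 0.3]
opening: 0.0853
grasp_force: 0.0
```

{"name": "servo_tool", "arguments": {
  "moves": [
    [[0, 0, 0], [0, 0, 0], 0],
    [[0, 0, 0], [0, 0, 0], 0],
    [[0, 0, 0], [0, 0, 0], 0],
    [[0, 0, 0], [0, 0, 0], 0],
    [[0, 0, 0], [0, 0, 0], 0],
    [[0, 0, 0], [0, 0, 0], 0]
  ],
  "force": 40
}}

```text
time: 12.75
ee_pos: [0.4551, -0.2259, -0.0199]
tcp_rot: [179.8, 0.0, 100.2]
wrist_force: [0.5, 0.7, 6.1]
opening: 0.0557
grasp_force: 42.9
```

{"name": "servo_tool", "arguments": {
  "moves": [
    [[0, 0, 0], [0, 0, -0.01], 0],
    [[0, 0, 0], [0, 0, -0.03], 0],
    [[0, 0, 0], [0, 0, -0.04], 0],
    [[0, 0, 0], [0, 0, -0.03], 0],
    [[0, 0, 0], [0, 0, 0], 0],
    [[0, 0, 0], [0, 0, 0], 0]
  ]
}}

```text
time: 13.35
ee_pos: [0.4546, -0.2259, 0.0898]
tcp_rot: [179.8, -0.0, 100.2]
wrist_force: [-0.7, 0.5, -1.2]
opening: 0.0556
grasp_force: 42.9
```

```bash
python3 plan.py 504 91.7 88 73.5 9
```

```text
13.35 [ 0.4546 -0.2259  0.0898] [179.81  -0.   100.17] [-26.  -2.  -9.  83.   0.  53.] 0.05558423072887084
[[0.02, -0.01, 2.96], [0.0338, 0.0116, 0.0002]]
[[0.02, -0.01, 2.96], [0.0343, 0.0099, 0.0002]]
[[0.02, -0.01, 2.96], [0.0348, 0.0081, 0.0002]]
[[0.02, -0.01, 2.96], [0.0352, 0.0063, 0.0002]]
[[0.02, -0.01, 2.96], [0.0354, 0.0045, 0.0002]]
[[0.02, -0.01, 2.96], [0.0356, 0.0026, 0.0002]]
[[0.02, -0.01, 2.96], [0.0357, 0.0008, 0.0002]]
[[0.02, -0.01, 2.96], [0.0357, -0.0011, 0.0002]]
[[0.02, -0.01, 2.96], [0.0356, -0.0029, 0.0002]]
```

{"name": "servo_tool", "arguments": {
  "moves": [
    [[0, 0, 3], [0.034, 0.012, 0], 0],
    [[0, 0, 3], [0.034, 0.01, 0], 0],
    [[0, 0, 3], [0.035, 0.008, 0], 0],
    [[0, 0, 3], [0.035, 0.006, 0], 0],
    [[0, 0, 3], [0.035, 0.0045, 0], 0],
    [[0, 0, 3], [0.0355, 0.0025, 0], 0],
    [[0, 0, 3], [0.0355, 0.001, 0], 0],
    [[0, 0, 3], [0.0355, -0.001, 0], 0],
    [[0, 0, 2.7], [0.0355, -0.003, 0], 0],
    [[0, 0, 0], [0, 0, 0], 0],
    [[0, 0, 0], [0, 0, 0], 0],
    [[0, 0, 0], [0, 0, 0], 0]
  ]
}}

```text
time: 14.55
ee_pos: [0.5041, 0.09, 0.0888]
tcp_rot: [180.0, -0.0, 73.5]
wrist_force: [0.8, -0.1, -1.3]
opening: 0.0558
grasp_force: 42.8
```

```bash
python3 plan.py 504 91.7 88 73.5 1; python3 - <<'E' 2>/dev/null
from h import *
a=np.deg2rad(73.5);fx=np.array([np.sin(a),-np.cos(a)]);fy=np.array([np.cos(a),np.sin(a)])
p,d=camera("side");W=world("side",p,d)
q=(W[...,:2]-[.5167,.1465])*1000;X=q@fx;Y=q@fy;Z=W[...,2]
m=(abs(X)<16)&(Y<-82)&(Y>-105)&(Z>.012)&(Z<.036);print("stopfront(-92)",m.sum(),np.median(Y[m]).round(1),np.polyfit(X[m],Y[m],1).round(3))
m=(abs(X)<35)&(Y<-55)&(Y>-85)&(Z>.108)&(Z<.14);print("plate front",m.sum(),np.median(Y[m]).round(1),np.polyfit(X[m],Y[m],1).round(3),np.percentile(X[m],[2,98]))
E
```

```text
14.55 [0.5041 0.09   0.0888] [ 1.7998e+02 -4.0000e-02  7.3470e+01] [ 10.  -1.  -8.  83.   0. 117.] 0.055817389318016934
[[0.02, -0.04, -0.03], [0.0016, -0.0006, 0.0008]]
stopfront(-92) 107 -90.1 [-3.0000e-03 -9.0322e+01]
plate front 273 -68.8 [ 2.00e-02 -6.85e+01] [-30.29722536  30.97781668]
```

{"name": "servo_tool", "arguments": {
  "moves": [
    [[0, 0, 0], [0.002, -0.0003, 0.01], 0],
    [[0, 0, 0], [0, 0, 0.02], 0],
    [[0, 0, 0], [0, 0, 0.012], 0],
    [[0, 0, 0], [0, 0, 0.005], 0],
    [[0, 0, 0], [0, 0, 0.005], 0],
    [[0, 0, 0], [0, 0, 0.004], 0]
  ]
}}

```text
time: 15.2
ee_pos: [0.5053, 0.0927, 0.0337]
tcp_rot: [179.9, -0.1, 73.5]
wrist_force: [0.9, -0.2, -1.0]
opening: 0.0556
grasp_force: 42.8
```

{"name": "servo_tool", "arguments": {
  "moves": [
    [[0, 0, 0], [0, 0, 0.004], 0],
    [[0, 0, 0], [0, 0, 0.004], 0],
    [[0, 0, 0], [0, 0, 0.004], 0]
  ]
}}

```text
time: 15.5
ee_pos: [0.5053, 0.0928, 0.0216]
tcp_rot: [179.9, -0.1, 73.5]
wrist_force: [0.3, -0.9, -1.1]
opening: 0.0554
grasp_force: 42.8
```

{"name": "servo_tool", "arguments": {
  "moves": [
    [[0, 0, 0], [0, 0, 0.003], 0],
    [[0, 0, 0], [0, 0, 0.003], 0]
  ]
}}

```text
time: 15.7
ee_pos: [0.5052, 0.0928, 0.0154]
tcp_rot: [179.9, -0.1, 73.5]
wrist_force: [1.1, -0.7, -0.4]
opening: 0.0553
grasp_force: 42.8
```

{"name": "servo_tool", "arguments": {
  "moves": [
    [[0, 0, 0], [0, 0, 0.004], 0],
    [[0, 0, 0], [0, 0, 0.004], 0],
    [[0, 0, 0], [0, 0, 0.004], 0]
  ]
}}

```text
time: 16.0
ee_pos: [0.5052, 0.0928, 0.0033]
tcp_rot: [179.9, -0.1, 73.5]
wrist_force: [0.7, -0.5, -2.0]
opening: 0.0555
grasp_force: 42.8
```

{"name": "servo_tool", "arguments": {
  "moves": [
    [[0, 0, 0], [0, 0, 0.004], 0],
    [[0, 0, 0], [0, 0, 0.004], 0],
    [[0, 0, 0], [0, 0, 0.003], 0]
  ]
}}

```text
time: 16.3
ee_pos: [0.5051, 0.0928, -0.0078]
tcp_rot: [179.9, -0.1, 73.5]
wrist_force: [-0.2, -1.4, -1.5]
opening: 0.0553
grasp_force: 42.8
```

{"name": "servo_tool", "arguments": {
  "moves": [
    [[0, 0, 0], [0, 0, 0.003], 0],
    [[0, 0, 0], [0, 0, 0.002], 0],
    [[0, 0, 0], [0, 0, 0.0015], 0],
    [[0, 0, 0], [0, 0, 0], 0]
  ]
}}

```text
time: 16.7
ee_pos: [0.5053, 0.0929, -0.0138]
tcp_rot: [179.9, -0.1, 73.5]
wrist_force: [0.1, -1.0, -0.7]
opening: 0.0556
grasp_force: 42.8
```

{"name": "servo_tool", "arguments": {
  "moves": [
    [[0, 0, 0], [0, 0, 0.001], 0],
    [[0, 0, 0], [0, 0, 0.0005], 0],
    [[0, 0, 0], [0, 0, 0], 0]
  ]
}}

```text
time: 17.0
ee_pos: [0.5054, 0.0929, -0.0139]
tcp_rot: [179.9, -0.1, 73.5]
wrist_force: [-5.1, -1.2, 11.0]
opening: 0.0556
grasp_force: 44.3
```

Seated on the base. I release, lift, and move away to the right so the camera can check it.

{"name": "servo_tool", "arguments": {
  "moves": [
    [[0, 0, 0], [0, 0, -0.0015], 0],
    [[0, 0, 0], [0, 0, 0], 100],
    [[0, 0, 0], [0, 0, 0], 100],
    [[0, 0, 0], [0, 0, 0], 100],
    [[0, 0, 0], [0, 0, 0], 100],
    [[0, 0, 0], [0, 0, -0.01], 100],
    [[0, 0, 0], [0, 0, -0.03], 100],
    [[0, 0, 0], [0, 0, -0.04], 100],
    [[0, 0, 0], [0, 0, -0.04], 100],
    [[0, 0, 0], [0, 0, -0.04], 100]
  ]
}}

```text
time: 18.0
ee_pos: [0.5046, 0.0926, 0.1485]
tcp_rot: [179.9, -0.1, 73.5]
wrist_force: [0.8, 0.2, 1.0]
opening: 0.0856
grasp_force: 0.0
```

{"name": "servo_tool", "arguments": {
  "moves": [
    [[0, 0, 0], [-0.04, 0, 0], 100],
    [[0, 0, 0], [-0.04, 0, 0], 100],
    [[0, 0, 0], [-0.04, 0, 0], 100],
    [[0, 0, 0], [-0.04, 0, 0], 100],
    [[0, 0, 0], [-0.04, 0, 0], 100],
    [[0, 0, 0], [-0.04, 0, 0], 100],
    [[0, 0, 0], [-0.02, 0, 0], 100],
    [[0, 0, 0], [0, 0, 0], 100],
    [[0, 0, 0], [0, 0, 0], 100]
  ]
}}

```text
time: 18.9
ee_pos: [0.4309, -0.1566, 0.1462]
tcp_rot: [179.9, -0.1, 73.4]
wrist_force: [0.6, 0.3, 0.5]
opening: 0.0852
grasp_force: 0.0
```

```bash
python3 - <<'E' 2>/dev/null
from h import *
a=np.deg2rad(73.5);fx=np.array([np.sin(a),-np.cos(a)]);fy=np.array([np.cos(a),np.sin(a)])
p,d=camera("top");W=world("top",p,d);q=(W[...,:2]-[.5211,.1491])*1000;X=q@fx;Y=q@fy;Z=W[...,2]
for lo,hi in((-70.5,-46.5),(-44,-22.5)):
    m=(abs(X)<40)&(Y<hi)&(Y>lo)&(Z>.047)&(Z<.07);print(m.sum(),rect(W[m]),"x",np.percentile(X[m],[1,50,99]).round(1),"y",np.percentile(Y[m],[1,50,99]).round(1),"z",np.percentile(Z[m],[50,95]).round(4))
m=near(W,.618,-.2475,.05,.043,.06);print("spare",rect(W[m]))
cv2.imwrite("pics/m5.png",cv2.resize(p[140:250,70:220,::-1],None,fx=5,fy=5,interpolation=2))
o=get_obs();print(o["ee_pos"],o["wrist_force"],o["time"])
E
```

```text
378 [506.9  93.8  56.4  21.1 -16.6] x [-25.8   1.8  29.5] y [-67.1 -58.1 -46.8] z [0.0562 0.0586]
361 [513.5 116.4  56.3  20.7 -16.7] x [-25.9   1.4  29.4] y [-43.8 -34.9 -23.5] z [0.0562 0.0589]
spare [0. 0. 0. 0. 0.]
[ 0.43106842 -0.15613005  0.14608344] [0.29469308 0.04133616 0.10388806] 18.95
```

View pics/m5.png

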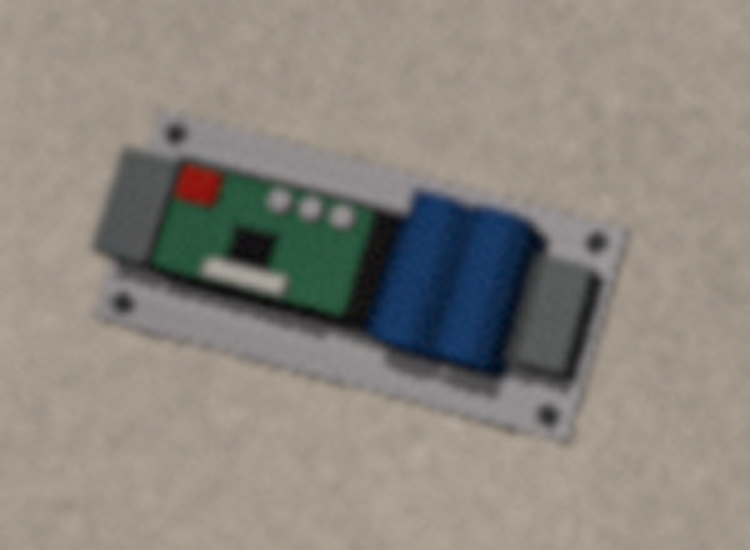

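The picture shows both blue plates side by side in the gap, at crop (418,270) and (490,290). Their tops are at z = 0.056, they're square to the stop, and about 1.8 mm off centre in x. The arm hides the spare in this view, but it was never touched. The gripper is clear, so I'm handing in.

```bash
python3 -c "
from workcell import job_done;print(job_done())"
```

```text
the job is handed in; nothing more can be done
None
```

I handed the job in: two blue spacers stand side by side in the gap, down on the base and square to the stop; the spare was never touched, though the arm hid it in the last picture, and the hand-in gave no verdict.

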